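# Put the stand clamp away in the tilt-out bin

## Task

Tip the tall tilt-out bin forward, put the loose aluminium bosshead (stand clamp) from the bench into it, then push the bin back until it clicks shut. Leave the two low bins shut and the other things on the bench where they are.

Things in the scene. Friction and masses are not known exactly. Their poses are not given: they have to be found in the camera images.
- tall_unit: Fixed grey plastic housing of the tall tilt-out bin, open at the front: 130 deep (x), 140 wide (y), 180 mm high, 60 mm taller than its two neighbours in the row of three. Origin: centre of its underside, 12 mm above the bench on a wooden board; its -x axis points out of its front (towards the robot), y along the row. Units stand 150 mm apart in any order.
- tall_bin (a joint): Tilt of the tall white bin about its lower front edge (rad): 0 shut, grows as its top tips forward, to a stop at 0.85. An over-centre spring strut holds it shut or open: tipping takes about 2 N at the pull, and past about 0.3 it goes on to the stop by itself; pushing back takes 2 to 3 N; let go at 0.15 to 0.25 it may hang there, below that it snaps home.
- tall_pull (a point): Centre of the tall bin's pull: an upright white block 30 (front to back) x 14 (along the row) x 38 mm high on top of the bin's front panel, rising 33 mm above it. Pinch it across the 14 mm from above, or push on its front. It tips with the bin: 14 mm in front of and 182 mm above the pivot in the bin's frame, 200 mm above the bench when shut. Its axes are those of tall_pivot.
- tall_pivot (a point): Middle of the tall bin's pivot line, its lower front edge, 18 mm above the bench, 66 mm in front of tall_unit's origin. Axes turn with the bin: x into the bin, y along the row, z up the front panel. The white bin is an open-topped box in this frame: front panel 168 mm high at x 0 to 4 mm, 128 wide; floor 100 deep and 114 wide; side and back walls 125 high, all 4 mm thick.
- tall_rim (a point): Middle of the top edge of the tall bin's front panel, 168 mm up the panel from the pivot. With the bin fully tipped it is 129 mm above the bench and 126 mm in front of the pivot; the mouth to load from above is between it and the housing's front (120 mm), 106 mm wide; the panel below slopes at 41 degrees down to the pivot, so a part let go there slides in.
- boss_centre (a point): Centre of the loose bosshead, 15 mm above the bench as it lies upright: a bare aluminium block 40 (its x) x 26 (its y) x 30 mm high (its z, up) with a 16 mm wide and deep slot across its top along y, and a round steel thumbscrew on each x end, 66 mm long in all; 105 to 210 g. Grip it on its two flat sides, across the 26 mm. Any yaw; to the robot's right, crucible and stopper near it.
- lowa_bin (a joint): Tilt of one of the two low bins (in 120 mm high units), rad, 0 shut as at the start: leave it shut.
- lowb_bin (a joint): The same for the other low bin.
- crucible_mid (a point): Bystander, leave it: small white open crucible, 48 mm across, 40 mm high; the point is its middle, half-way up.
- stopper_mid (a point): Bystander, leave it: dark rubber stopper, 48 mm across at the top, 34 mm high; the point is its middle, half-way up.
- jar_mid (a point): Bystander, leave it: glass jar with a metal cap, 60 mm across, 70 mm high; the point is its middle, half-way up.
- dish_mid (a point): Bystander, leave it: clear closed flat dish, 90 mm across, 16 mm high; the point is its middle, half-way up.
- spatula: bystander, leave it: lab spatula lying on the bench, 190 mm long; its own x axis runs along it from handle to blade; about 15 mm high.
There are look-alikes about, which are no part of the job. Of the things shaped like the part that bears boss_centre, the aluminium one is meant.

How it is judged:
By the outcome, as a careful person would: the job done as asked, in the order asked, and still so for the second after the job is handed in, with the robot touching nothing.
It also fails if it takes over 61 s, if anything falls off the work surface, if the arm or the gripper's body presses on something with over 40 N, if the wrist force passes 120 N, or if a joint passes its speed limit or range.

## Robot

A 6-joint arm with a two-finger parallel gripper is mounted at the origin on the work surface. World frame = base frame: x ahead of the robot, y to its left, z up, the work surface at z = 0. Lengths are in m, angles in rad, forces in N, time in s.
With the tool pointing down it reaches from about 0.35 to 0.725 m from the base axis. Payload 6 kg.
Tool frame: the origin (TCP) lies midway between the tips of the shut fingers; the grasp point (between the pads) lies 19 mm behind it; z points along the fingers, y is the direction in which the jaws open and shut (so a half turn about z gives the same grasp; the last joint's range is limited). The gripper opens to 85 mm and grips with 20 to 120 N. Pads are 22 mm wide; open, the fingers measure 114 mm over their backs; the gripper's body (76 mm by 85 mm) begins 54 mm behind the grasp point. The pads swing forward as they close: fully open they stand 13 mm farther back than shut.
Start: joints at [-0.872, 0.04, 0.085, 0, -1.615, -0.334], TCP at [0.214, -0.56, 0.231] pointing down, gripper open.
Joint ranges: [-2.56, 2.56], [-1.29, 2.01], [-1.08, 1.49], [-3.29, 1.98], [-2.81, -0.18], [-2.99, 2.99]. Speed limits (rad/s): [2.57, 2.57, 3.01, 3.14, 3.14, 3.14].

## Interface

Orientations are given as a unit quaternion [x, y, z, w].
In Python, from station import r gives the robot as it stands.
- The arm moves only by the tool servo_tool, never from a script. Its argument "plan" is a list of rows, each a list of 6 numbers: the shift along the tool's x, y, z in cm, then the turn, a rotation vector about the tool's x, y, z in degrees. In form: [[tx, ty, tz, rx, ry, rz], ...]. A call has 1 to 12 rows; each row shifts and turns the pose as measured when the row begins, along the tool's axes as they then stand; what a row does not reach is not made up. A row lasts 1/12 s, in which the tool goes at most 41.7 mm and 7.16 degrees, less where a joint would pass 70% of its speed; a pose out of reach is approached as far as the arm can. A call is refused whole if a number of a shift passes 4.17 or a number of a turn 7.16, either way. A call with a gripper value outside its range is refused whole. "grip" is the gripper command: -1 is shut, 1 is fully open, values between are in proportion, set as the call begins (left out, the last holds). The fingers move at their own pace and stop on an object; "squeeze" is the grip in N (left out, the last holds). Time passes only in rows, so rows that do not move let the fingers close. It gives the time, the measured TCP pose, the force and the opening at its end, in the units of the state.
- r.observe(): the state, without advancing time (a new reading comes with each control period).
- r.capture(name): name is "scene" or "top" or "wrist"; returns a dict with "pixels" (420x560x3 uint8, red, green, blue), "range_z" (420x560 float32, m along the optical axis (not along the pixel's ray), 0 where there is no reading), "K" (3x3 intrinsics, pixels), "extrinsics" (4x4, takes a point from camera to world coordinates). Camera axes: x right, y up, looking along -z (the intrinsics and any distortion apply to the point x, -y, -z); pixel columns grow to the right and rows downward; lengths in m; the calibration is good to about 2 mm. A picture is of the moment at which its call begins.
- r.close_job(): hands the job in, once; it reports no verdict.
The state is a dict: "time": time; "joint_positions": joint angles; "joint_velocities": joint speeds; "joint_torque": joint torques, N m; "tool_pos": TCP position; "tool_rot": TCP orientation; "contact_force": force on the tool from outside, world axes, zero at the start; "wrist_torque": the same for the moment, N m; "opening": finger opening in m.
Only numpy, scipy, OpenCV 4.12 (cv2) and the standard library are available. Lean on these libraries where they do the work, as an engineer would, in place of code of your own. Each camera call takes 0.05 s, during which the arm holds its last target.

## Working session

There is one attempt and no reset: what is moved stays moved. The work goes in short steps, Python scripts to look and compute and a tool call to move; the robot and the scene stay as the last step left them, time stands still between calls to the robot, and variables do not carry over. Pictures are saved under pics/ and viewed, and the job is handed in when it is done.

Besides the shell and the picture viewer there is one more tool, called after "Request:" as name([rows], argument=value, ...), one row to a line, values as JSON. servo_tool: Moves the arm, as the interface text tells. Its arguments: {"type":"object","properties":{"plan":{"type":"array"},"grip":{"type":"number"},"squeeze":{"type":"number"}},"required":["plan"]}

```bash
mkdir -p pics; ls; cat > h.py <<'E'
import numpy as np, cv2
from station import r
def cap(n,name):
    c=r.capture(n); np.savez('pics/'+name+'.npz',**{k:np.asarray(v) for k,v in c.items() if k in('pixels','range_z','K','extrinsics')})
    cv2.imwrite('pics/'+name+'.png',c['pixels'][:,:,::-1]); return c
def pt(name,u,v,z=None,win=0):
    c=np.load('pics/'+name+'.npz');K=c['K'];E=c['extrinsics']
    d=float(np.median(c['range_z'][v-win:v+win+1,u-win:u+win+1])) if z is None else None
    ray=np.array([(u-K[0,2])/K[0,0],-(v-K[1,2])/K[1,1],-1.])
    if d is not None: return E[:3,:3]@(ray*d)+E[:3,3]
    w=E[:3,:3]@ray; return E[:3,3]+w*(z-E[2,3])/w[2]
def crop(name,x0,y0,x1,y1,s,out):
    im=cv2.imread('pics/'+name+'.png')[y0:y1,x0:x1]
    cv2.imwrite('pics/'+out+'.png',cv2.resize(im,None,fx=s,fy=s,interpolation=cv2.INTER_CUBIC))
E
python3 - <<'E'
from h import *
for n in('scene','top','wrist'):
    c=cap(n,n+'0');print(n,{k:np.asarray(v).shape for k,v in c.items()},c['extrinsics'][:3,3])
print(r.observe())
E
```

```text
pics
scene {'pixels': (420, 560, 3), 'range_z': (420, 560), 'K': (3, 3), 'extrinsics': (4, 4)} [ 0.88023357 -0.41503181  1.0116276 ]
top {'pixels': (420, 560, 3), 'range_z': (420, 560), 'K': (3, 3), 'extrinsics': (4, 4)} [ 0.3202369  -0.03373614  1.39724754]
wrist {'pixels': (420, 560, 3), 'range_z': (420, 560), 'K': (3, 3), 'extrinsics': (4, 4)} [ 0.13920971 -0.58885353  0.37167057]
{'time': 0.15, 'joint_positions': array([-8.72310906e-01,  4.06685953e-02,  8.40894585e-02, -3.22818215e-04,
       -1.61548316e+00, -3.33708741e-01]), 'joint_velocities': array([ 0.00087024, -0.00245664,  0.00306254,  0.00286006, -0.0007876 ,
       -0.00060211]), 'joint_torque': array([-2.91433273e-03, -3.68616271e+01,  3.47691143e+01,  6.93643972e+00,
       -4.43381461e-03,  7.03086954e-06]), 'tool_pos': array([ 0.21402574, -0.5602798 ,  0.230541  ]), 'tool_rot': array([-1.81385765e-01,  9.83411805e-01,  6.30117139e-04, -1.72122177e-04]), 'contact_force': array([-0.00108182, -0.32491591,  0.48090244]), 'wrist_torque': array([-0.02720989, -0.01861031, -0.01101428]), 'opening': 0.08545681099046326}
```

View pics/scene0.png

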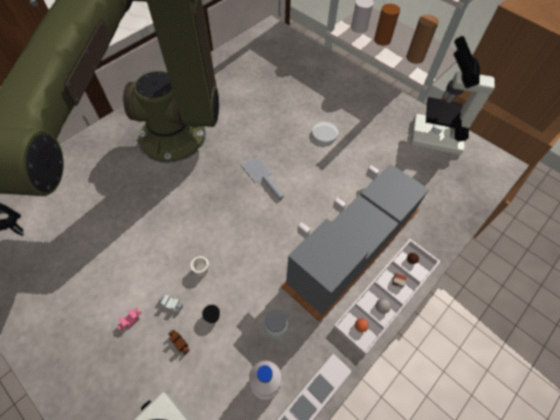

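View pics/top0.png

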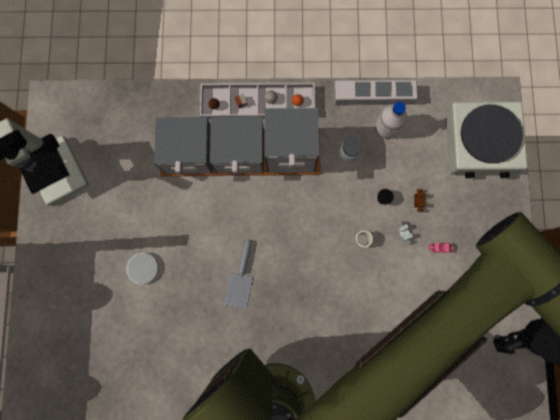

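View pics/wrist0.png

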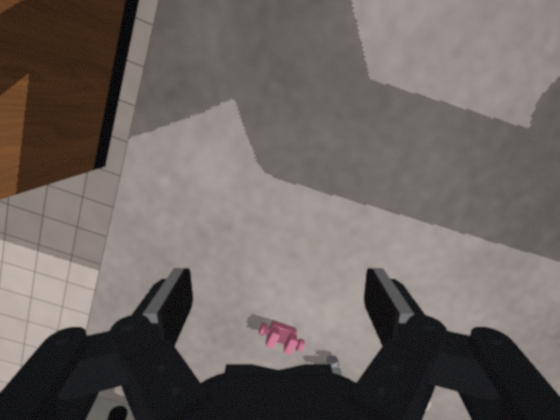

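Bosshead-shaped things in the top view are pink (441,248), silvery (405,233) and brown (420,200). The silvery one fits "bare aluminium"; I'll confirm it in a crop. The tall unit looks like the right-hand one at (292,140).

```bash
python3 - <<'E'
from h import *
crop('top0',340,180,460,260,6,'c1'); crop('scene0',100,240,240,360,5,'c2'); crop('top0',230,95,350,185,6,'c3')
print(np.load('pics/top0.npz')['K'], np.load('pics/top0.npz')['extrinsics'])
for n,u,v in [('top0',405,233),('top0',292,140),('top0',235,150),('top0',292,159),('top0',235,167),('top0',364,239),('top0',385,197)]: print(n,u,v,pt(n,u,v,win=1))
E
```

```text
[[484.56747892   0.         284.45406708]
 [  0.         484.56747892 206.14804801]
 [  0.           0.           1.        ]] [[-0.00442876  0.986722   -0.16235788  0.3202369 ]
 [-0.99997979 -0.00511042 -0.0037811  -0.03373614]
 [-0.00456061  0.16233785  0.98672469  1.39724754]
 [ 0.          0.          0.          1.        ]]
top0 405 233 [ 0.46812075 -0.37327544  0.01404239]
top0 292 140 [ 0.69168766 -0.04935623  0.19074397]
top0 235 150 [0.68249441 0.10383073 0.13268541]
top0 292 159 [ 0.63355626 -0.04864218  0.21940135]
top0 235 167 [0.62906192 0.10050746 0.15808056]
top0 364 239 [ 0.45232569 -0.25686335  0.00506455]
top0 385 197 [ 0.56981745 -0.31622187  0.03254156]
```

View pics/c1.png

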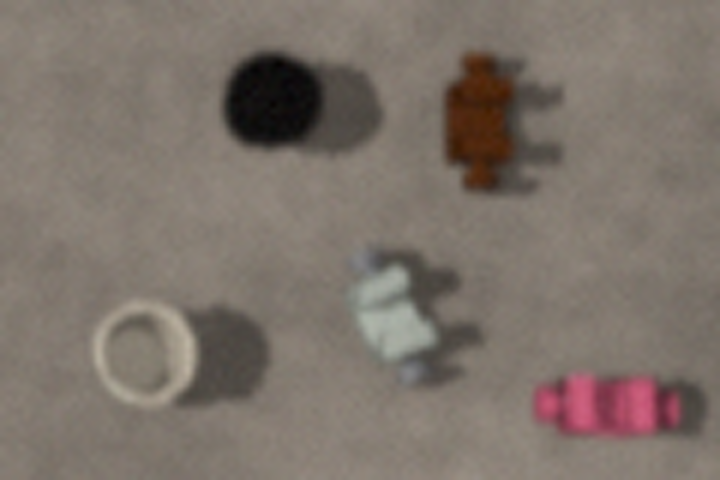

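View pics/c2.png

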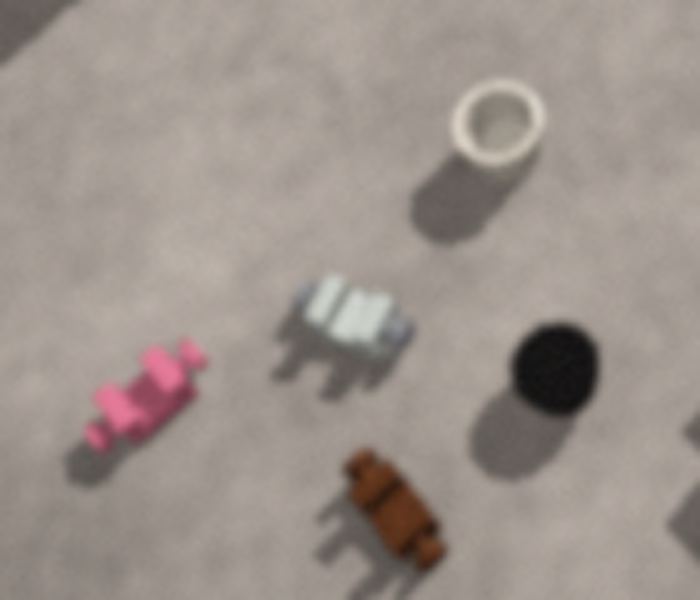

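View pics/c3.png

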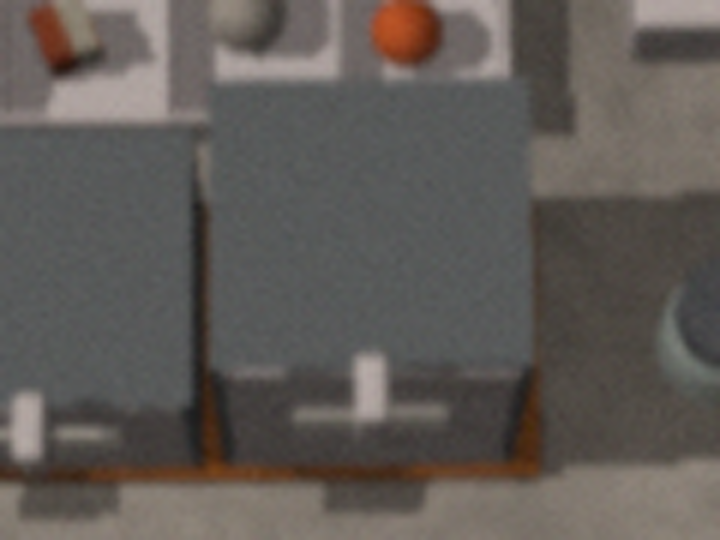

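```bash
python3 - <<'E'
from h import *
a=pt('top0',0,0)
def cloud(n):
    c=np.load('pics/'+n+'.npz');K=c['K'];E=c['extrinsics'];d=c['range_z'];v,u=np.mgrid[:420,:560]
    p=np.stack([(u-K[0,2])/K[0,0]*d,-(v-K[1,2])/K[1,1]*d,-d],-1)@E[:3,:3].T+E[:3,3];p[d==0]=9;return p
for n in('top0','scene0'):
    p=cloud(n)
    m=(abs(p[...,2]-.192)<.006)&(p[...,0]>.55)&(p[...,0]<.85)&(abs(p[...,1])<.2)
    q=p[m];print(n,len(q),q.mean(0),cv2.minAreaRect(q[:,:2].astype(np.float32)))
    m=(abs(p[...,2]-.217)<.008)&(p[...,0]>.55)&(p[...,0]<.8)&(abs(p[...,1])<.2)
    q=p[m];print('pull',len(q),q.mean(0),q.min(0),q.max(0))
    m=(abs(p[...,2]-.024)<.014)&(p[...,2]>.012)&(np.hypot(p[...,0]-.468,p[...,1]+.373)<.045)
    q=p[m];print('boss',len(q),q.mean(0),q[:,2].max(),cv2.minAreaRect(q[:,:2].astype(np.float32)))
e1=pt('top0',401,223,.015);e2=pt('top0',409,242,.015);print(e1,e2,(e1+e2)/2,np.degrees(np.arctan2(*(e1-e2)[[1,0]])))
# scene ends: crop/5+(100,240)
e1=pt('scene0',161,300,.015);e2=pt('scene0',180,306,.015);print(e1,e2,(e1+e2)/2,np.degrees(np.arctan2(*(e2-e1)[[1,0]])))
E
```

```text
top0 2596 [ 0.71204455 -0.04827428  0.19172321] ((0.6985862255096436, -0.04851839691400528), (0.16207313537597656, 0.13800707459449768), 0.1386646330356598)
pull 71 [ 0.63210775 -0.04741475  0.21752834] [ 0.61768    -0.05376922  0.20963966] [ 0.64767608 -0.04106546  0.22291287]
boss 171 [ 0.46901506 -0.37003398  0.02325128] 0.03475817244025037 ((0.4692676365375519, -0.3712109923362732), (0.06503289937973022, 0.027106791734695435), 22.77510643005371)
scene0 3138 [ 0.71347266 -0.05346235  0.19290973] ((0.6987186074256897, -0.05043786019086838), (0.15719209611415863, 0.14125680923461914), 0.22322651743888855)
pull 82 [ 0.63378473 -0.05267732  0.21781635] [ 0.61771828 -0.05864089  0.20972575] [ 0.64737376 -0.0444414   0.22282776]
boss 231 [ 0.47074469 -0.37498447  0.02393148] 0.035999878714838784 ((0.4688817858695984, -0.37453922629356384), (0.06786079704761505, 0.026497136801481247), 21.70363998413086)
[ 0.49690489 -0.36285921  0.015     ] [ 0.44218234 -0.38328422  0.015     ] [ 0.46954362 -0.37307172  0.015     ] 20.467919166300316
[ 0.44579668 -0.38737239  0.015     ] [ 0.49466128 -0.36253347  0.015     ] [ 0.47022898 -0.37495293  0.015     ] 26.945208673374243
```

Request:
servo_tool([
  [0,0,-4,0,0,7],
  [0,0,-1,0,0,7],
  [-1,1,0,0,0,7],
  [-2.6,3.15,0,0,0,0],
  [-2.6,3.15,0,0,0,0],
  [-2.6,3.15,0,0,0,0],
  [-2.6,3.15,0,0,0,0],
  [-2.6,3.15,0,0,0,0],
  [-2.6,3.15,0,0,0,0],
  [-2.6,3.15,0,0,0,0],
  [-2.6,3.15,0,0,0,0],
  [-2.6,3.15,0,0,0,0],
], grip=0.2)

```text
time: 1.15
tool_pos: [0.4622, -0.2642, 0.2759]
tool_rot: [0.015, 1.0, 0.006, -0.004]
contact_force: [0.9, -1.0, 0.8]
opening: 0.0513
```

Request:
servo_tool([
  [-2.4,3.0,0,0,0,-1.7],
  [-2.4,3.0,0,0,0,0],
  [-2.4,3.0,0,0,0,0],
  [-2.4,3.0,0,0,0,0],
  [-2.4,3.0,0,0,0,0],
  [-2.4,3.0,0,0,0,0],
  [-2,2.6,0,0,0,0],
  [0,0,0,0,0,0],
])

```text
time: 1.82
tool_pos: [0.635, -0.0396, 0.2728]
tool_rot: [-0.004, 1.0, 0.007, -0.007]
contact_force: [-0.1, -1.2, -0.9]
opening: 0.0513
```

```bash
cat >> h.py <<'E'
from scipy.spatial.transform import Rotation as Ro
def to(p,R=None):
    o=r.observe();T=Ro.from_quat(o['tool_rot']);print('pos',o['tool_pos'].round(4),'t',o['time'],'F',o['contact_force'].round(1),'open',o['opening'])
    print('shift cm',(T.inv().apply(np.array(p)-o['tool_pos'])*100).round(2))
    if R is None:R=Ro.from_matrix([[-1,0,0],[0,1,0],[0,0,-1]])
    print('turn deg',np.degrees((T.inv()*R).as_rotvec()).round(2))
E
python3 - <<'E'
from h import *
c=cap('wrist','w1');cap('scene','s1')
to([.633,-.050,.193])
E
```

```text
pos [ 0.6334 -0.0428  0.274 ] t 1.9167 F [-0.7 -1.1  0.1] open 0.05100215511799659
shift cm [-0.06 -0.83  8.09]
turn deg [ 0.77 -0.72  0.38]
```

View pics/w1.png

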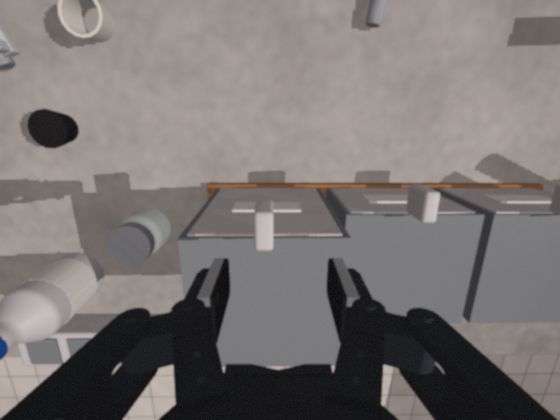

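View pics/s1.png

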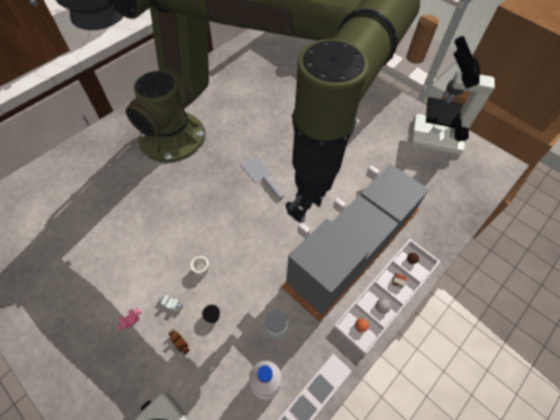

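```bash
python3 - <<'E'
from h import *
for u,v in[(264,203),(264,245),(258,226),(271,226),(264,226)]: print(pt('w1',u,v))
E
```

```text
[ 0.62015524 -0.04885737  0.19252675]
[ 0.64422695 -0.04825191  0.21761531]
[ 0.62984954 -0.05238742  0.21740161]
[ 0.62982202 -0.04327337  0.21740061]
[ 0.62950875 -0.04815492  0.21828837]
```

Request:
servo_tool([
  [0,-0.7,0,0.7,-0.7,0.4],
  [0,0,2.5,0,0,0],
  [0,0,2.5,0,0,0],
  [0,0,2,0,0,0],
  [0,0,0.8,0,0,0],
  [0,0,0,0,0,0],
])

```text
time: 2.42
tool_pos: [0.6318, -0.0583, 0.1976]
tool_rot: [0.004, 1.0, -0.002, 0.005]
contact_force: [0.2, 0.9, 0.4]
opening: 0.0514
```

```bash
python3 - <<'E'
from h import *
to([.632,-.049,.193])
E
```

```text
pos [ 0.6318 -0.0583  0.1976] t 2.4167 F [0.2 0.9 0.4] open 0.0513772882541449
shift cm [-0.01  0.93  0.46]
turn deg [-0.18  0.6  -0.5 ]
```

Request:
servo_tool([
  [0,0.9,0.4,0,0.6,-0.5],
  [0,0,0,0,0,0],
])

```text
time: 2.58
tool_pos: [0.6315, -0.0509, 0.1954]
tool_rot: [0.001, 1.0, -0.002, 0.001]
contact_force: [1.2, 0.2, -1.6]
opening: 0.0515
```

Request:
servo_tool([
  [0,0,0,0,0,0],
  [0,0,0,0,0,0],
  [0,0,0,0,0,0],
  [0,0,0,0,0,0],
  [0,0,0,0,0,0],
  [0,0,0,0,0,0],
], grip=-1, squeeze=25)

```text
time: 3.08
tool_pos: [0.6327, -0.0492, 0.1992]
tool_rot: [-0.0, 1.0, -0.001, 0.003]
contact_force: [-0.6, -0.0, -1.7]
opening: 0.0134
```

Request:
servo_tool([
  [1.25,0,0.15,0,-4,0],
  [1.25,0,0.15,0,-4,0],
  [1.25,0,0.15,0,-4,0],
])

```text
time: 3.33
tool_pos: [0.6009, -0.0493, 0.1919]
tool_rot: [-0.0, 0.994, -0.003, 0.11]
contact_force: [-1.6, 1.5, 2.5]
opening: 0.0135
```

Request:
servo_tool([
  [1.4,0,0.15,0,-4,0],
  [1.4,0,0.15,0,-4,0],
  [1.4,0,0.15,0,-4,0],
  [1.3,0,0.15,0,-3.5,0],
])

```text
time: 3.67
tool_pos: [0.5505, -0.0494, 0.1692]
tool_rot: [-0.0, 0.968, -0.001, 0.252]
contact_force: [-0.1, -2.3, -0.3]
opening: 0.0134
```

Request:
servo_tool([
  [0,0,0,0,0,0],
  [0,0,0,0,0,0],
  [0,0,0,0,0,0],
  [0,0,-3,0,0,0],
  [0,0,-3,0,0,0],
  [0,0,-3,0,0,0],
], grip=0.2)

```text
time: 4.17
tool_pos: [0.5011, -0.0513, 0.242]
tool_rot: [0.0, 0.969, -0.003, 0.246]
contact_force: [-0.1, 1.0, 0.1]
opening: 0.051
```

```bash
python3 - <<'E'
from h import *
cap('scene','s2'); crop('scene0',240,140,440,320,4,'x')
crop('s2',240,140,440,320,4,'s2c')
to([.469,-.373,.15],Ro.from_quat([-0.181,.983,0,0]))
E
```

```text
pos [ 0.5016 -0.0517  0.2511] t 4.2167 F [ 1.2 -1.1  7.8] open 0.0509872198502794
shift cm [  7.79 -32.08   7.42]
turn deg [ -5.63  28.8  -20.46]
```

View pics/s2c.png

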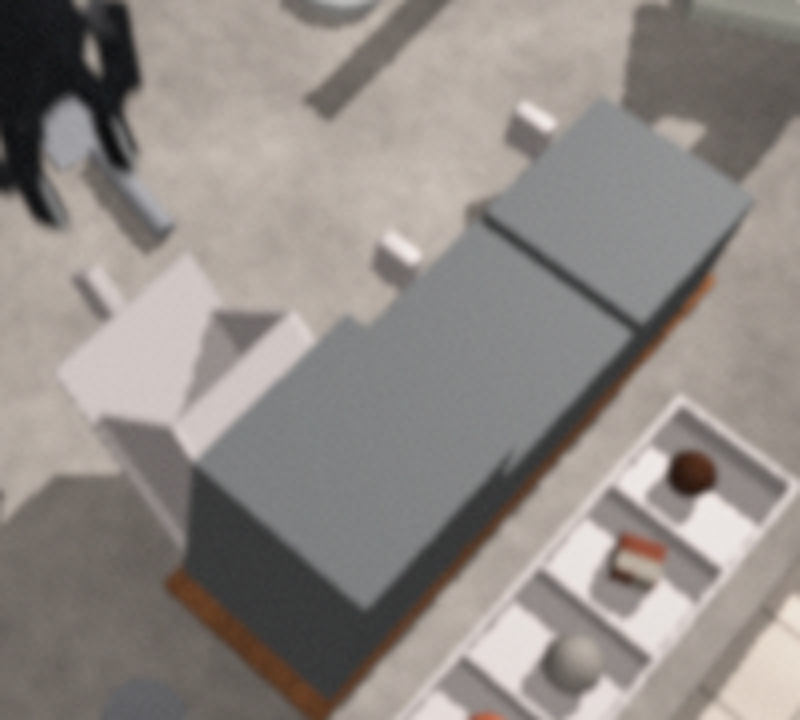

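Request:
servo_tool([
  [0,-2,0,0,7,0],
  [0,-3,0,0,7,0],
  [0,-3.5,0,0,7,0],
  [0,-3.5,0,0,7,0],
  [0,-3.5,0,0,0,0],
  [0,-3.5,0,0,0,0],
  [0,-3.5,0,0,0,0],
  [0,-3.5,0,0,0,-6],
  [0.5,-3,0,0,0,-7],
  [0,0,0,0,0,-7],
  [0,0,0,0,0,0],
])

```text
time: 5.13
tool_pos: [0.5133, -0.363, 0.2481]
tool_rot: [-0.184, 0.983, 0.003, 0.001]
contact_force: [0.9, 0.4, -0.5]
opening: 0.0513
```

```bash
python3 - <<'E'
from h import *
cap('wrist','w3')
to([.469,-.373,.15],Ro.from_quat([-0.190,.982,0,0]))
E
```

```text
pos [ 0.5132 -0.3627  0.2477] t 5.1833 F [-0.3  1.  -1.3] open 0.05185747892823902
shift cm [4.52 0.55 9.77]
turn deg [ 0.35  0.14 -1.06]
```

View pics/w3.png

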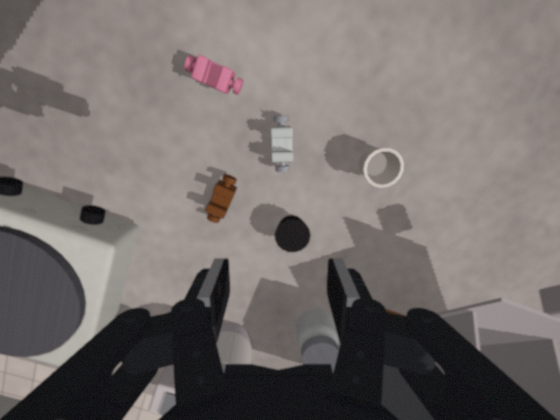

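The silvery boss is at (282,143), with steel screws at (281,119) and (282,167). Stopper is at (293,234), crucible at (383,168), and the pink and brown look-alikes are farther left.

```bash
python3 - <<'E'
from h import *
e1=pt('w3',281,119,.015);e2=pt('w3',282,168,.015);print(e1,e2,(e1+e2)/2,np.degrees(np.arctan2(*(e2-e1)[[1,0]])))
for u in(272,292): print(pt('w3',u,133),pt('w3',u,133,.03))
print('stopper',pt('w3',293,234,.034),'cruc',pt('w3',383,168,.04))
c=np.load('pics/w3.npz');K=c['K'];E=c['extrinsics'];d=c['range_z'];v,u=np.mgrid[:420,:560]
p=np.stack([(u-K[0,2])/K[0,0]*d,-(v-K[1,2])/K[1,1]*d,-d],-1)@E[:3,:3].T+E[:3,3]
m=(p[...,2]>.012)&(np.hypot(p[...,0]-.469,p[...,1]+.373)<.043);q=p[m];print(len(q),cv2.minAreaRect(q[:,:2].astype(np.float32)))
m&=p[...,2]>.025;q=p[m];print(len(q),cv2.minAreaRect(q[:,:2].astype(np.float32)))
crop('w3',180,40,420,270,3,'w3c')
E
```

```text
[ 0.4442625  -0.38378646  0.015     ] [ 0.49856658 -0.36119237  0.015     ] [ 0.47141454 -0.37248942  0.015     ] 22.590533756076596
[ 0.46238957 -0.38820699  0.02840931] [ 0.46228405 -0.38822691  0.03      ]
[ 0.45394476 -0.36648013  0.02891332] [ 0.45389805 -0.3665593   0.03      ]
stopper [ 0.56958977 -0.31858459  0.034     ] cruc [ 0.45184317 -0.25269292  0.04      ]
17352 ((0.47506093978881836, -0.36414316296577454), (0.0586467869579792, 0.07251405715942383), 88.83073425292969)
16892 ((0.4751826226711273, -0.3641456365585327), (0.0586467869579792, 0.07227060943841934), 88.83073425292969)
```

View pics/w3c.png

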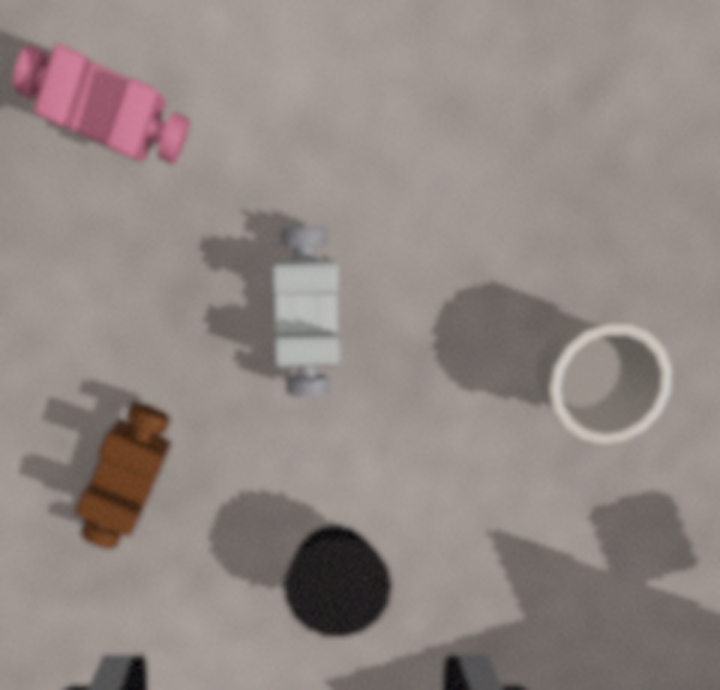

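Request:
servo_tool([
  [3.4,0.4,0,0,0,-1],
  [1,0.1,0,0,0,0],
  [0,0,3.5,0,0,0],
  [0,0,3.5,0,0,0],
  [0,0,3.5,0,0,0],
  [0,0,3.5,0,0,0],
  [0,0,3,0,0,0],
  [0,0,0,0,0,0],
])

```text
time: 5.85
tool_pos: [0.4782, -0.3731, 0.0789]
tool_rot: [-0.176, 0.984, -0.001, 0.007]
contact_force: [-1.4, 0.2, -1.6]
opening: 0.0509
```

```bash
python3 - <<'E'
from h import *
cap('wrist','w4')
to([.470,-.373,.004],Ro.from_quat([-0.193,.981,0,0]))
E
```

```text
pos [ 0.4793 -0.3742  0.0827] t 5.9 F [-0.5  0.  -0.3] open 0.051295802167585995
shift cm [0.95 0.5  7.86]
turn deg [-0.46  0.86 -1.98]
```

View pics/w4.png

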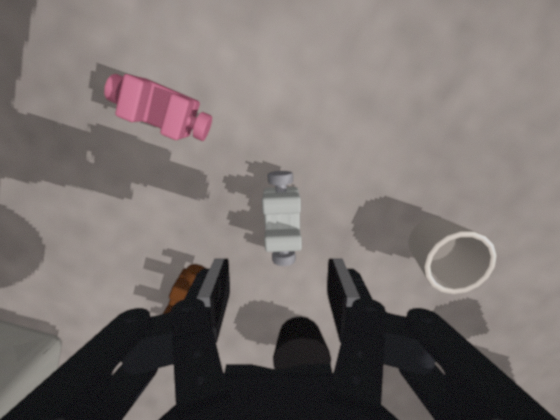

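```bash
python3 - <<'E'
from h import *
R=Ro.from_quat([-0.193,.981,0,0])
for n,p in [('brown',pt('top0',420,200,.015)),('stopper',[.5696,-.3186,.02]),('cruc',[.452,-.2527,.02]),('pink',pt('top0',441,248,.015)),('b1',pt('top0',420,190,.015)),('b2',pt('top0',420,211,.015)),]:
    print(n,np.round(p,3),R.inv().apply(np.array(p)-[.470,-.373,.004]).round(3))
e1=pt('w4',280,180,.015);e2=pt('w4',284,257,.015);print(e1,e2,(e1+e2)/2,np.degrees(np.arctan2(*(e2-e1)[[1,0]])))
E
```

```text
brown [ 0.564 -0.421  0.015] [-0.069 -0.08  -0.011]
stopper [ 0.57  -0.319  0.02 ] [-0.113  0.013 -0.016]
cruc [ 0.452 -0.253  0.02 ] [-0.029  0.118 -0.016]
pink [ 0.425 -0.473  0.015] [ 0.08  -0.076 -0.011]
b1 [ 0.593 -0.422  0.015] [-0.095 -0.092 -0.011]
b2 [ 0.531 -0.419  0.015] [-0.039 -0.066 -0.011]
[ 0.44518788 -0.38362281  0.015     ] [ 0.50013784 -0.35997976  0.015     ] [ 0.47266286 -0.37180128  0.015     ] 23.280518380704812
```

Request:
servo_tool([
  [0.8,0.4,0,-0.5,0.9,-2],
  [0,0,2,0,0,0],
  [0,0,2,0,0,0],
  [0,0,1,0,0,0],
  [0,0,0,0,0,0],
])

```text
time: 6.32
tool_pos: [0.4791, -0.3763, 0.0477]
tool_rot: [-0.192, 0.981, -0.007, 0.006]
contact_force: [0.3, -0.8, -0.9]
opening: 0.0512
```

```bash
python3 - <<'E'
from h import *
to([.471,-.3725,.004],Ro.from_quat([-0.197,.980,0,0]))
E
```

```text
pos [ 0.4791 -0.3763  0.0477] t 6.3167 F [ 0.3 -0.8 -0.9] open 0.05119974843320125
shift cm [0.64 0.73 4.36]
turn deg [-0.94  0.54 -0.64]
```

Request:
servo_tool([
  [0.7,0.7,0,-0.9,0.5,-0.6],
  [0,0,1.2,0,0,0],
  [0,0,0,0,0,0],
])

```text
time: 6.57
tool_pos: [0.4721, -0.3733, 0.0409]
tool_rot: [-0.197, 0.98, -0.002, 0.003]
contact_force: [-0.6, -0.1, -1.4]
opening: 0.0512
```

```bash
python3 - <<'E'
from h import *
to([.471,-.3725,.004],Ro.from_quat([-0.197,.980,0,0]))
E
```

```text
pos [ 0.4721 -0.3733  0.0409] t 6.5667 F [-0.6 -0.1 -1.4] open 0.05116021483233462
shift cm [0.09 0.13 3.69]
turn deg [-0.3   0.24 -0.02]
```

Request:
servo_tool([
  [0.1,0.15,1.5,-0.3,0.2,0],
  [0,0,1.2,0,0,0],
  [0,0,0.7,0,0,0],
  [0,0,0,0,0,0],
])

```text
time: 6.9
tool_pos: [0.4722, -0.3733, 0.0079]
tool_rot: [-0.197, 0.98, -0.002, 0.002]
contact_force: [0.0, -0.0, -0.8]
opening: 0.051
```

```bash
python3 - <<'E'
from h import *
to([.471,-.3725,.004],Ro.from_quat([-0.197,.980,0,0]))
E
```

```text
pos [ 0.4722 -0.3733  0.0079] t 6.9 F [ 0.  -0.  -0.8] open 0.051046172899103494
shift cm [0.08 0.13 0.39]
turn deg [-0.22  0.19 -0.04]
```

Request:
servo_tool([
  [0.1,0.1,0.3,0,0,0],
  [0,0,0,0,0,0],
])

```text
time: 7.07
tool_pos: [0.4706, -0.3729, 0.0043]
tool_rot: [-0.197, 0.98, -0.002, 0.002]
contact_force: [0.4, -0.3, -0.2]
opening: 0.051
```

Request:
servo_tool([
  [0,0,0,0,0,0],
  [0,0,0,0,0,0],
  [0,0,0,0,0,0],
  [0,0,0,0,0,0],
  [0,0,0,0,0,0],
  [0,0,0,0,0,0],
], grip=-1, squeeze=50)

```text
time: 7.57
tool_pos: [0.471, -0.373, 0.0052]
tool_rot: [-0.197, 0.98, -0.002, 0.002]
contact_force: [0.8, -0.6, -0.6]
opening: 0.0249
```

Request:
servo_tool([
  [0,0,-1.5,0,0,0],
  [0,0,-3,0,0,0],
  [0,0,-3.5,0,0,0],
  [0,0,-3.5,0,0,0],
  [0,0,-3.5,0,0,0],
  [0,0,-3,0,0,0],
  [0,0,0,0,0,0],
])

```text
time: 8.15
tool_pos: [0.4669, -0.3713, 0.1874]
tool_rot: [-0.196, 0.981, 0.002, -0.002]
contact_force: [-0.1, -0.4, -0.3]
opening: 0.0249
```

```bash
python3 - <<'E'
from h import *
cap('wrist','w5'); cap('scene','s5')
to([.568,-.049,.20])
E
```

```text
pos [ 0.4658 -0.3698  0.1812] t 8.25 F [ 0.6 -0.3 -2.7] open 0.024614835161904245
shift cm [-21.76  25.71  -1.73]
turn deg [ 0.59 -0.54 22.61]
```

View pics/w5.png

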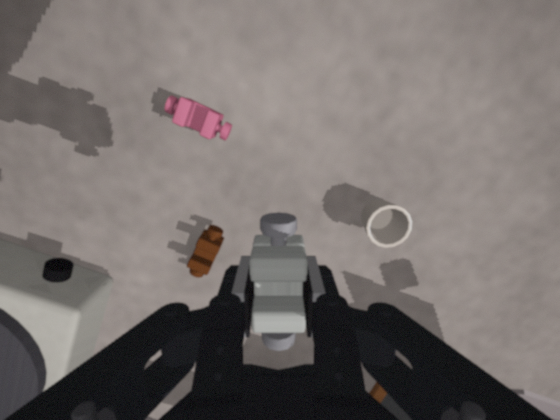

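View pics/s5.png

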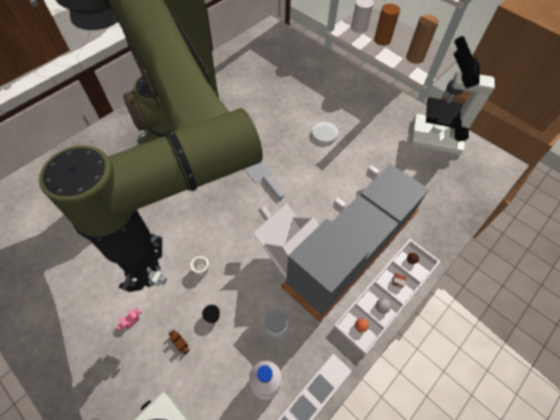

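Request:
servo_tool([
  [0,0,-3,0,0,7],
  [0,0.5,-1,0,0,7],
  [0,2,0,0,0,7],
  [-1,3.5,0,0,0,1.6],
  [-1.2,3.5,0,0,0,0],
  [-1.2,3.5,0,0,0,0],
  [-1.2,3.5,0,0,0,0],
  [-1.2,3.5,0,0,0,0],
  [-1.2,3.5,0,0,0,0],
  [-1.2,3.5,0,0,0,0],
  [0,0,0,0,0,0],
])

```text
time: 9.17
tool_pos: [0.5421, -0.0879, 0.1982]
tool_rot: [0.012, 1.0, 0.011, -0.023]
contact_force: [-0.5, -0.2, -2.0]
opening: 0.0245
```

```bash
python3 - <<'E'
from h import *
cap('wrist','w6')
to([.568,-.049,.15])
c=np.load('pics/w6.npz');K=c['K'];E=c['extrinsics'];d=c['range_z'];v,u=np.mgrid[:420,:560]
for uu,vv in [(u_,v_) for v_ in (100,140,180,200,220) for u_ in(200,280,360)]: print(uu,vv,pt('w6',uu,vv).round(3))
E
```

```text
pos [ 0.5412 -0.0898  0.1979] t 9.2167 F [ 0.4 -0.2 -2.9] open 0.024650975493170114
shift cm [-2.8   4.05  4.74]
turn deg [ 1.19 -2.75 -1.41]
200 100 [ 0.438 -0.164 -0.   ]
280 100 [ 0.44  -0.079 -0.   ]
360 100 [ 0.442  0.008 -0.001]
200 140 [ 0.48  -0.168 -0.001]
280 140 [ 0.482 -0.079 -0.002]
360 140 [ 0.484  0.011 -0.002]
200 180 [ 0.525 -0.173 -0.002]
280 180 [ 0.527 -0.08  -0.002]
360 180 [ 0.53   0.013 -0.001]
200 200 [ 0.548 -0.175 -0.003]
280 200 [ 0.551 -0.081 -0.001]
360 200 [ 0.554  0.014 -0.002]
200 220 [ 0.573 -0.177 -0.001]
280 220 [ 0.51  -0.086  0.209]
360 220 [ 0.541 -0.02   0.117]
```

View pics/w6.png

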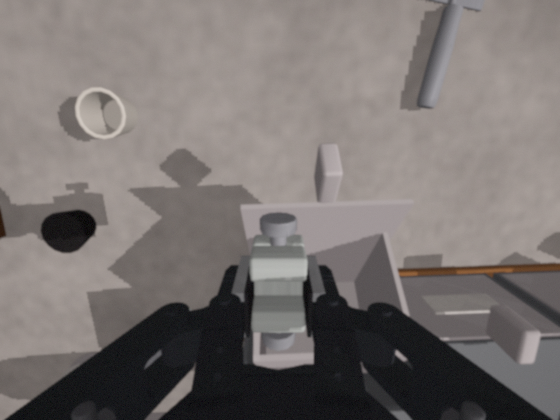

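Request:
servo_tool([
  [-1.4,2,-0.3,1.2,-2.7,-1.4],
  [-1.4,2,0,0,0,0],
  [0,0,0,0,0,0],
])

```text
time: 9.47
tool_pos: [0.5688, -0.0497, 0.1949]
tool_rot: [-0.0, 1.0, -0.001, -0.004]
contact_force: [-1.1, -1.1, -3.3]
opening: 0.0248
```

```bash
python3 - <<'E'
from h import *
cap('wrist','w7')
to([.568,-.049,.145])
for uu,vv in ((220,205),(350,205),(280,202),(340,202)): print(uu,vv,pt('w7',uu,vv).round(3))
E
```

```text
pos [ 0.568  -0.0509  0.195 ] t 9.5167 F [-0.6 -0.7 -2.1] open 0.02489601477491893
shift cm [-0.04  0.21  5.  ]
turn deg [-0.15 -0.46 -0.01]
220 205 [ 0.56  -0.097  0.1  ]
350 205 [0.56  0.01  0.099]
280 202 [ 0.557 -0.048  0.103]
340 202 [0.557 0.001 0.103]
```

View pics/w7.png

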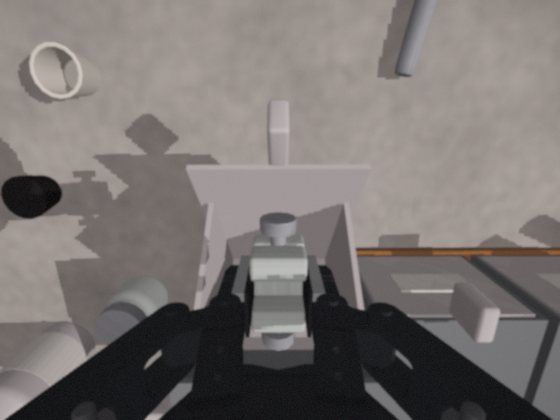

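Request:
servo_tool([
  [0,0.2,2,0,0,0],
  [0,0,2,0,0,0],
  [0,0,1,0,0,0],
  [0,0,0,0,0,0],
])

```text
time: 9.85
tool_pos: [0.5655, -0.0526, 0.1404]
tool_rot: [0.002, 1.0, -0.002, -0.006]
contact_force: [0.3, 0.3, -1.3]
opening: 0.025
```

Request:
servo_tool([
  [0,0,0,0,0,0],
  [0,0,0,0,0,0],
  [0,0,0,0,0,0],
  [0,0,0,0,0,0],
  [0,0,-2,0,0,0],
  [0,0,-3,0,0,0],
  [0,0,-3,0,0,0],
  [0,0,-3,0,0,0],
  [0,0,0,0,0,0],
], grip=0.0)

```text
time: 10.6
tool_pos: [0.5669, -0.0559, 0.2613]
tool_rot: [0.003, 1.0, -0.003, -0.003]
contact_force: [-0.5, -0.6, 0.8]
opening: 0.0427
```

```bash
python3 - <<'E'
from h import *
cap('wrist','w8');cap('top','t8');cap('scene','s8')
crop('s8',220,160,420,310,4,'s8c')
to([.445,-.049,.25])
E
```

```text
pos [ 0.5652 -0.055   0.2537] t 10.75 F [-0.3 -0.1 -0.6] open 0.04270471224678956
shift cm [12.02  0.53  0.56]
turn deg [-0.29 -0.94 -0.35]
```

View pics/w8.png

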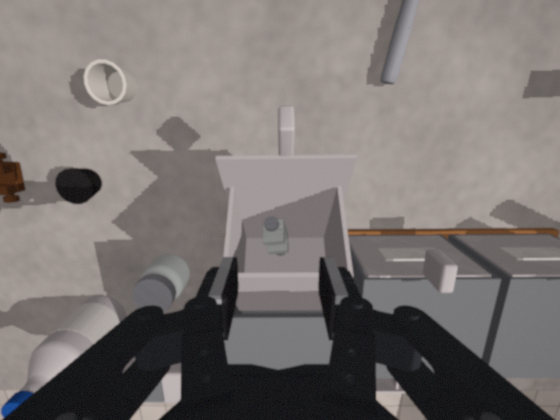

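View pics/s8c.png

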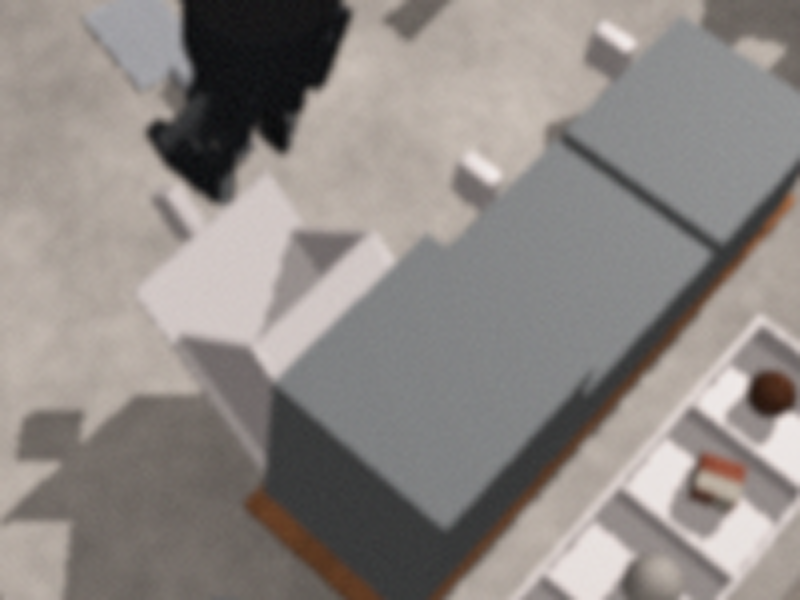

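The boss lies inside the bin at (275,235). Next I'll move in front of the pull with the fingers shut.

Request:
servo_tool([
  [3.5,0,0,0,0,0],
  [3.5,0,0,0,0,0],
  [3.5,0.5,0,0,0,0],
  [1.5,0,0,0,0,0],
  [0.5,0,2,0,0,0],
  [0,0,3,0,0,0],
  [0,0,3,0,0,0],
  [0,0,3,0,0,0],
  [0,0,2,0,0,0],
  [0,0,0,0,0,0],
], grip=-1)

```text
time: 11.58
tool_pos: [0.4265, -0.0502, 0.1055]
tool_rot: [0.003, 1.0, -0.004, -0.019]
contact_force: [0.0, -0.8, -0.6]
opening: 0.0
```

```bash
python3 - <<'E'
from h import *
cap('wrist','w9')
to([.445,-.049,.10])
E
```

```text
pos [ 0.4272 -0.0504  0.1074] t 11.6333 F [ 0.2  0.1 -0.5] open 0.00020848101788273677
shift cm [-1.8   0.15  0.68]
turn deg [-0.45 -2.07 -0.33]
```

View pics/w9.png

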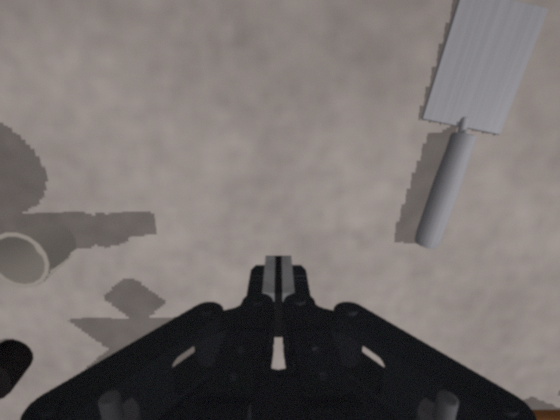

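Request:
servo_tool([
  [-1.5,0.1,0,0,-2,0],
  [-1.5,0,0,0,0,0],
  [-1.5,0,0,0,0,0],
  [-1.5,0,-0.3,0,0,0],
])

```text
time: 11.97
tool_pos: [0.4745, -0.051, 0.1156]
tool_rot: [0.002, 1.0, -0.006, -0.016]
contact_force: [-107.9, 31.5, 73.2]
opening: -0.0002
```

```bash
python3 - <<'E'
from h import *
cap('scene','s10');crop('s10',220,160,420,310,4,'s10c')
to([.6,-.049,.165])
E
```

```text
pos [ 0.4755 -0.0508  0.1177] t 12.0167 F [-76.1  21.6  52.4] open -0.00014085171056204225
shift cm [-12.28   0.15  -5.14]
turn deg [-0.71 -1.88 -0.17]
```

View pics/s10c.png

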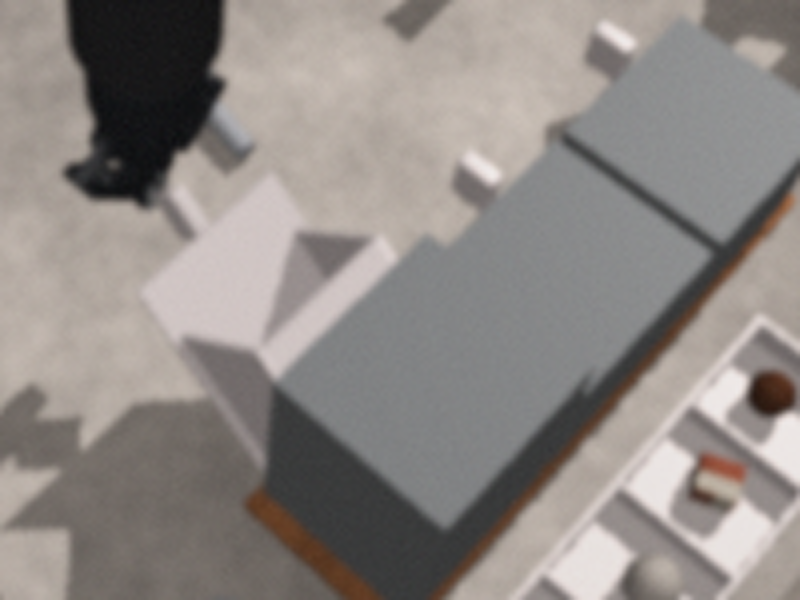

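That was a jam: a vertical finger loads the pull along the panel, towards the pivot (108 N). I'm backing off. I'll tilt the tool to match the pull's front face before pushing.

Request:
servo_tool([
  [2,0,0,0,0,0],
  [2,0,0,0,0,0],
  [1.5,0,-1,0,0,0],
  [0,0,0,0,0,0],
])

```text
time: 12.35
tool_pos: [0.4189, -0.0502, 0.1382]
tool_rot: [0.001, 1.0, -0.006, -0.018]
contact_force: [0.6, -0.4, 0.5]
opening: 0.0001
```

```bash
python3 - <<'E'
from h import *
o=r.observe();print(o['joint_positions'].round(2))
cap('wrist','w11')
cap('scene','s11');crop('s11',220,160,420,310,4,'s11c')
to([.445,-.049,.10])
# FK-free: pull target list in bin frame
th=.85;P=np.array([.647,-.049,.018])
B=lambda x,z,th=.85:P+np.array([x*np.cos(th)-z*np.sin(th),0,x*np.sin(th)+z*np.cos(th)])
for q in [(-.029,.163),(-.029,.201),(.001,.201),(-.045,.170),(-.06,.2)]: print(q,B(*q).round(3))
E
```

```text
[ 0.36 -0.42 -0.48 -0.   -1.55 -1.94]
pos [ 0.4194 -0.0499  0.1359] t 12.45 F [-0.3  0.4  0. ] open -0.000142283601716172
shift cm [-2.69  0.14  3.49]
turn deg [-0.71 -2.15 -0.13]
(-0.029, 0.163) [ 0.505 -0.049  0.104]
(-0.029, 0.201) [ 0.477 -0.049  0.129]
(0.001, 0.201) [ 0.497 -0.049  0.151]
(-0.045, 0.17) [ 0.49  -0.049  0.096]
(-0.06, 0.2) [ 0.457 -0.049  0.105]
```

View pics/s11c.png

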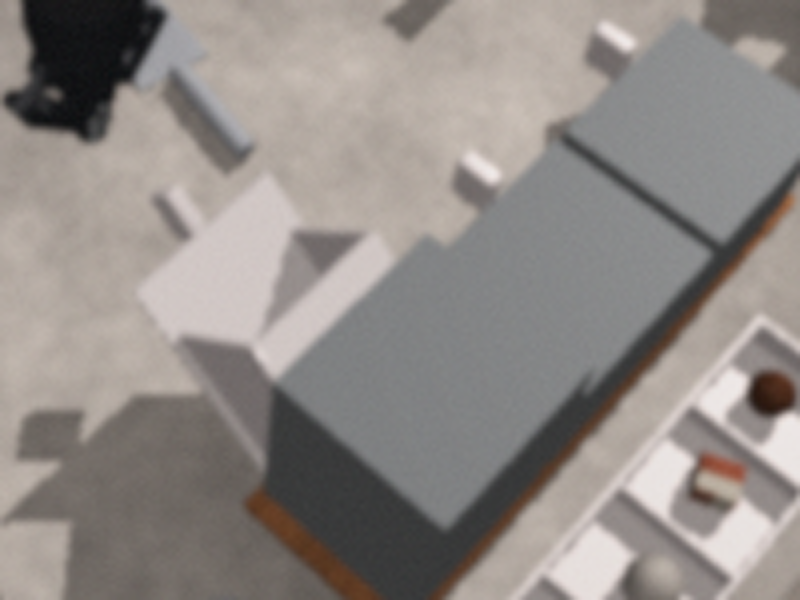

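Request:
servo_tool([
  [0,0,-1,0,-7,0],
  [0,0,0,0,-7,0],
  [0,0,0,0,-7,0],
  [0,0,0,0,-7,0],
  [0,0,0,0,-4,0],
  [0,0,0,0,0,0],
])

```text
time: 12.95
tool_pos: [0.4237, -0.05, 0.14]
tool_rot: [0.0, 0.969, -0.011, 0.246]
contact_force: [0.0, -0.1, -0.4]
opening: -0.0001
```

```bash
python3 - <<'E'
from h import *
o=r.observe();print(o['joint_positions'].round(2))
a=np.radians(30);R=Ro.from_matrix(np.array([[-1,0,0],[0,1,0],[0,0,-1]])@Ro.from_euler('y',-30,degrees=True).as_matrix())
print(R.as_matrix()[:,2]);to([.437,-.049,.152],R);to([.467,-.049,.10],R)
E
```

```text
[ 0.63 -1.12 -1.02  0.32 -1.28 -2.23]
[ 0.5        0.        -0.8660254]
pos [ 0.4237 -0.05    0.14  ] t 12.95 F [ 0.  -0.1 -0.4] open -6.28798728463509e-05
shift cm [-1.74  0.09 -0.43]
turn deg [-1.21 -1.52  0.28]
pos [ 0.4237 -0.05    0.14  ] t 12.95 F [ 0.  -0.1 -0.4] open -6.28798728463509e-05
shift cm [-1.9   0.21  5.57]
turn deg [-1.21 -1.52  0.28]
```

Request:
servo_tool([
  [0,0,1.5,0,0,0],
  [0,0,1.5,0,0,0],
  [0,0,1.5,0,0,0],
  [0,0,1,0,0,0],
  [0,0,0,0,0,0],
])

```text
time: 13.37
tool_pos: [0.4526, -0.0498, 0.0943]
tool_rot: [-0.001, 0.969, -0.009, 0.247]
contact_force: [1.3, -0.6, -0.6]
opening: 0.0001
```

```bash
python3 - <<'E'
from h import *
o=r.observe();print(o['joint_positions'].round(2))
R=Ro.from_matrix(np.array([[-1,0,0],[0,1,0],[0,0,-1]])@Ro.from_euler('y',-30,degrees=True).as_matrix())
to([.467,-.049,.10],R)
cap('wrist','w12')
E
```

```text
[ 0.55 -0.98 -1.05  0.3  -1.1  -2.2 ]
pos [ 0.4526 -0.0498  0.0943] t 13.3667 F [ 1.3 -0.6 -0.6] open 0.0001037507157547382
shift cm [-1.54  0.08  0.19]
turn deg [-0.93 -1.4   0.34]
```

View pics/w12.png

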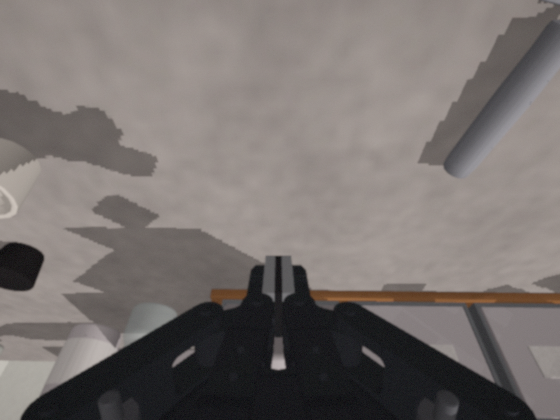

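Request:
servo_tool([
  [-1,0.1,0,0,0,0],
  [-0.6,0,0,0,0,0],
])

```text
time: 13.58
tool_pos: [0.467, -0.049, 0.104]
tool_rot: [-0.001, 0.969, -0.009, 0.246]
contact_force: [-0.0, 0.5, 0.7]
opening: -0.0
```

Request:
servo_tool([
  [-0.6,0,-0.2,0,0,0],
  [-0.6,0,-0.3,0,0,0],
])

```text
time: 13.75
tool_pos: [0.4759, -0.049, 0.1154]
tool_rot: [-0.0, 0.97, -0.01, 0.245]
contact_force: [-2.4, 0.6, -2.3]
opening: -0.0001
```

Request:
servo_tool([
  [-1.1,0,-0.6,0,0,0],
  [-1.1,0,-0.6,0,0,0],
  [-1.1,0,-0.5,0,0,0],
])

```text
time: 14.0
tool_pos: [0.4963, -0.0488, 0.1452]
tool_rot: [0.0, 0.971, -0.011, 0.24]
contact_force: [-1.1, -0.6, -2.2]
opening: -0.0002
```

Request:
servo_tool([
  [-1.2,0,-0.45,0,0,0],
  [-1.2,0,-0.4,0,0,0],
  [-1.2,0,-0.35,0,0,0],
])

```text
time: 14.25
tool_pos: [0.5228, -0.0484, 0.1726]
tool_rot: [0.0, 0.972, -0.012, 0.236]
contact_force: [-1.6, -0.3, -2.6]
opening: -0.0001
```

Request:
servo_tool([
  [-1.3,0,-0.3,0,2,0],
  [-1.3,0,-0.3,0,3,0],
  [-1.3,0,-0.2,0,3,0],
])

```text
time: 14.5
tool_pos: [0.5544, -0.048, 0.1965]
tool_rot: [0.001, 0.987, -0.011, 0.163]
contact_force: [-1.7, 0.4, -0.5]
opening: -0.0002
```

```bash
python3 - <<'E'
from h import *
cap('scene','s13');crop('s13',220,160,420,310,4,'s13c')
o=r.observe();print(o['joint_positions'].round(2),o['contact_force'],o['tool_pos'])
E
```

```text
[ 0.36 -0.38 -0.43  0.14 -1.23 -1.96] [ 0.48414778 -0.63916191  2.92010527] [ 0.55746707 -0.04774732  0.1971327 ]
```

View pics/s13c.png

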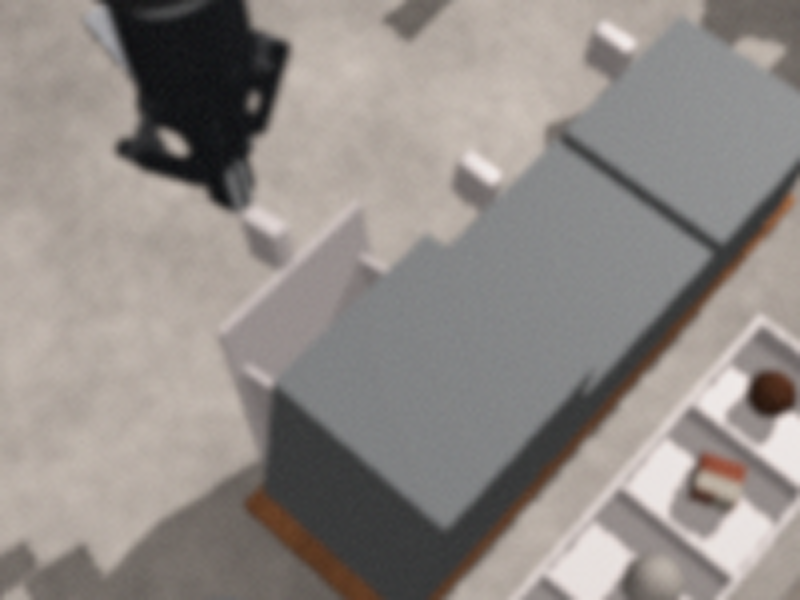

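Request:
servo_tool([
  [-0.3,0,0.8,0,0,0],
  [-0.3,0,0.8,0,0,0],
])

```text
time: 14.72
tool_pos: [0.5716, -0.0479, 0.1861]
tool_rot: [0.001, 0.987, -0.013, 0.161]
contact_force: [-0.8, -0.6, -0.4]
opening: -0.0
```

Request:
servo_tool([
  [-1,0,0.3,0,4,0],
  [-1,0,0.2,0,4,0],
  [-1,0,0.1,0,4,0],
])

```text
time: 14.97
tool_pos: [0.5991, -0.0485, 0.1833]
tool_rot: [0.001, 0.999, -0.013, 0.051]
contact_force: [-0.7, -0.2, 1.1]
opening: 0.0002
```

```bash
python3 - <<'E'
from h import *
cap('scene','s14');crop('s14',220,160,420,310,4,'s14c')
to([.607,-.049,.185])
E
```

```text
pos [ 0.6017 -0.0485  0.1802] t 15.0167 F [-0.3  1.2 -1.7] open -3.649416763853145e-05
shift cm [-0.58 -0.06 -0.42]
turn deg [-1.61  5.37 -0.13]
```

View pics/s14c.png

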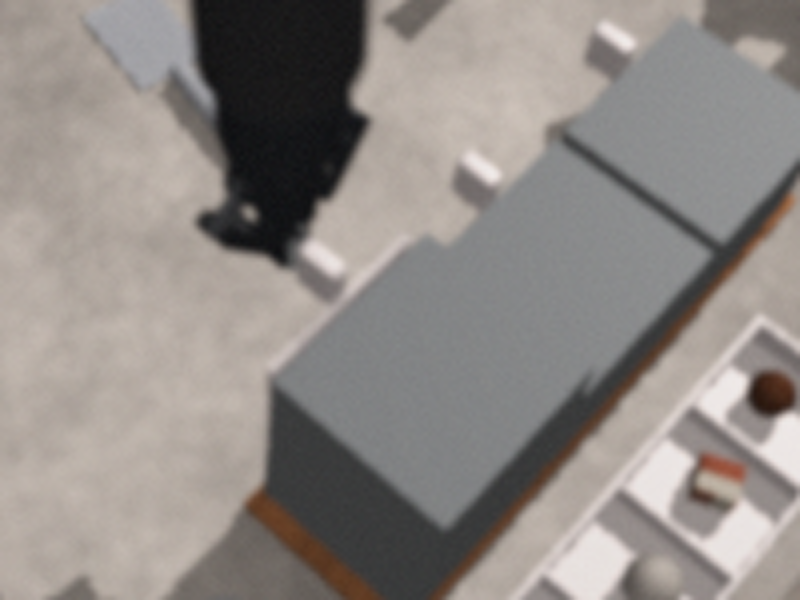

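Nearly shut; one more gentle push.

Request:
servo_tool([
  [-0.5,0,0,0,2,0],
  [-0.5,0,0,0,1,0],
  [-0.2,0,0,0,0,0],
])

```text
time: 15.27
tool_pos: [0.609, -0.0495, 0.1767]
tool_rot: [0.002, 1.0, -0.016, 0.008]
contact_force: [-17.4, -0.3, 4.4]
opening: -0.0002
```

Request:
servo_tool([
  [1,0,0,0,0,0],
  [3,0,0,0,0,0],
  [3,0,-2,0,0,0],
  [2,0,-3,0,0,0],
  [0,-3,-3,0,0,0],
  [0,-3.5,0,0,0,0],
  [0,-3.5,0,0,0,0],
  [0,-3.5,0,0,0,0],
  [0,0,0,0,0,0],
  [0,0,0,0,0,0],
])

```text
time: 16.1
tool_pos: [0.5132, -0.1858, 0.262]
tool_rot: [-0.001, 1.0, -0.019, 0.007]
contact_force: [1.9, 0.6, 0.4]
opening: -0.0001
```

```bash
python3 - <<'E'
from h import *
cap('scene','s15');cap('top','t15');cap('wrist','w15');to([.607,-.049,.185])
for n in('t15','s15'):
    c=np.load('pics/'+n+'.npz');K=c['K'];E=c['extrinsics'];d=c['range_z'];v,u=np.mgrid[:420,:560]
    p=np.stack([(u-K[0,2])/K[0,0]*d,-(v-K[1,2])/K[1,1]*d,-d],-1)@E[:3,:3].T+E[:3,3]
    m=(abs(p[...,2]-.217)<.008)&(p[...,0]>.5)&(p[...,0]<.8)&(p[...,1]>-.08)&(p[...,1]<.2);q=p[m];print('pull',len(q),q.mean(0),q.min(0),q.max(0))
crop('s15',100,120,450,370,2.2,'s15c')
E
```

```text
pos [ 0.5134 -0.184   0.2615] t 16.25 F [-0.2 -0.5 -0.3] open 2.0357154225710482e-05
shift cm [-9.32 13.75  7.26]
turn deg [-2.19  0.79  0.26]<stdin>:6: RuntimeWarning: Mean of empty slice.
  ret = um.true_divide(
Traceback (most recent call last):
ValueError: zero-size array to reduction operation minimum which has no identity
```

View pics/t15.png

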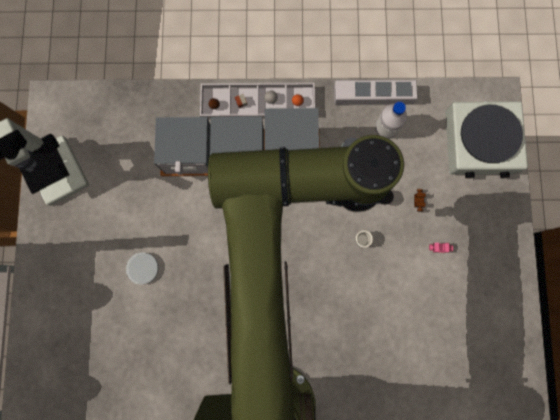

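The arm hides the pull in the top view, so I'll check with the scene camera and compare it with the start.

```bash
python3 - <<'E'
from h import *
for n in('scene0','s15'):
    c=np.load('pics/'+n+'.npz');K=c['K'];E=c['extrinsics'];d=c['range_z'];v,u=np.mgrid[:420,:560]
    p=np.stack([(u-K[0,2])/K[0,0]*d,-(v-K[1,2])/K[1,1]*d,-d],-1)@E[:3,:3].T+E[:3,3]
    m=(abs(p[...,2]-.217)<.008)&(p[...,0]>.55)&(p[...,0]<.8)&(p[...,1]>-.08)&(p[...,1]<.2);q=p[m];print('pull',len(q),q.mean(0),q.min(0),q.max(0))
crop('s15',100,120,450,370,2.2,'s15c')
a=cv2.imread('pics/scene0.png');b=cv2.imread('pics/s15.png')
E
```

```text
pull 82 [ 0.63378473 -0.05267732  0.21781635] [ 0.61771828 -0.05864089  0.20972575] [ 0.64737376 -0.0444414   0.22282776]
pull 86 [ 0.63365459 -0.05300846  0.2179565 ] [ 0.61863672 -0.05946707  0.20993398] [ 0.64721877 -0.04454265  0.22231199]
```

View pics/s15c.png

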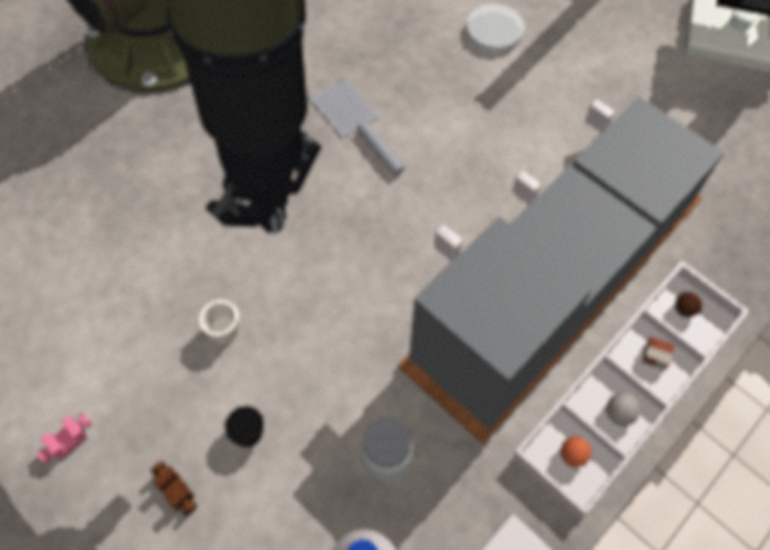

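View pics/w15.png

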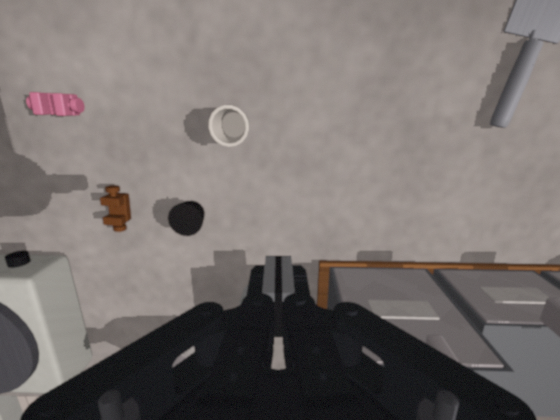

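The tall pull is back at its starting position to within 0.5 mm. The low bins are shut, the bystanders are where they were, and the arm is touching nothing.

```bash
python3 -c "
from station import r
print(r.close_job())"
```

```text
the job is handed in; nothing more can be done
None
```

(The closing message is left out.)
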